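# Lock the stop collar on the jackshaft

### The arm

A 6-joint arm with a two-finger parallel gripper is mounted at the origin on the work surface. World frame = base frame: x ahead of the robot, y to its left, z up, the work surface at z = 0. Lengths are in m, angles in rad, forces in N, time in s.
With the tool pointing down it reaches from about 0.4 to 0.825 m from the base axis. Payload 7 kg.
Tool frame: the origin (TCP) lies on the centre line of the jaws, within the pads' length; the fingertips stand 17 mm ahead of it and the grasp point (between the pads) lies 2 mm behind it; z points along the fingers, y is the line along which they close (so a half turn about z gives the same grasp; the last joint's range is limited). The gripper opens to 88 mm and grips with 3 to 60 N. Pads are 19 mm wide; open, the fingers measure 130 mm over their backs; the gripper's body (78 mm by 193 mm) begins 47 mm behind the grasp point.
Start: joints at [1.598, 0.359, 0.012, 0, -1.224, -0.288], TCP at [0.174, 0.652, 0.244] pointing down, gripper open.
Joint ranges: [-3.07, 3.07], [-1.43, 2.12], [-1.02, 1.25], [-3.03, 1.67], [-3.05, -0], [-3.03, 3.03]. Speed limits (rad/s): [2.39, 2.39, 3.01, 3.14, 3.14, 3.14].

### API

Orientations are given as a unit quaternion [w, x, y, z].
In Python, from cell import r, snapshot, camera_info, spot_in, masks_of gives the robot as it stands.
- The arm moves only by the tool apply_moves, never from a script. Its argument "targets" is a list of rows, each a list of 5 numbers: the shift along the tool's x, y, z in mm, then the turn about the tool's z in rad, then the gripper's target within -1 to 1 (fully open at 1, half-way at 0, shut at -1). In form: [[dx, dy, dz, yaw, gripper], ...]. A call has 1 to 8 rows; each row shifts and turns the commanded pose from where the row before left it, along the tool's axes as they then stand; what a row does not reach is not made up. A row lasts 1/12 s, in which the tool goes at most 41.7 mm and 7.16 degrees, less where a joint would pass 70% of its speed; a pose out of reach is approached as far as the arm can. A call with a gripper value outside its range is refused whole. The fingers move at their own pace and stop on an object; "grip_force" is the grip in N (left out, the last holds). Time passes only in rows, so rows that do not move let the fingers close. It gives the time, the measured TCP pose, the force, the opening and the grip force at its end, in the units of the state.
- r.sense(): the state, without advancing time (a new reading comes with each control period).
- snapshot(name): name is "scene" or "top" or "wrist"; returns (picture, depth): 400x640x3 uint8, red, green, blue; 400x640 float32, m along the optical axis (not along the pixel's ray), 0 where there is no reading.
- camera_info(name): a dict with "K" (3x3 intrinsics, pixels), "k1" (the pictures are not rectified: a ray, as slopes to the right and down, at radius r is drawn at 1 + k1 r^2 times it, then the intrinsics apply), "eye" and "orientation" of the camera in the world. Camera axes: x right, y down, z forward; pixel columns grow to the right and rows downward; lengths in m; the calibration is good to about 2 mm. A picture is of the moment at which its call begins: read the wrist's pose just before it. camera_info takes no time and is no camera call; for the wrist camera it gives the pose at the moment of the call.
- r.job_done(): hands the job in; it is judged then, once.
Trained networks look in the newest picture that a camera, given by its name, has taken for a name from the list of things; names that differ only in an ending like _2 or _b are one class to them, and where a whole thing is asked for, a point or a joint stands for the part that bears it (a point fixed in the world has none). Each returns a list of dicts, best first, with "confidence" (0 to 1); they miss things now and then, are a little off and sometimes report something else, mostly with a low value. They report only what shows in the picture. A call takes as long as a camera call.
- spot_in(label, camera): "bbox" ([left, top, right, bottom] in pixels, round what is visible of it).
- masks_of(label, camera): "mask" (400x640 bool, what is visible of it) and "bbox" ([left, top, right, bottom] in pixels, round what is visible of it).
The state is a dict: "time": time; "qpos": joint angles; "qvel": joint speeds; "joint_efforts": joint torques, N m; "ee_pos": TCP position; "orientation": TCP orientation; "wrist_force": force on the tool from outside, world axes, zero at the start; "ft_torque": the same for the moment, N m; "finger_gap": finger opening in m; "grip_force": force on a finger pad.
Only numpy, scipy, OpenCV 4.12 (cv2) and the standard library are available. Lean on these libraries where they do the work, as an engineer would, in place of code of your own. Each camera call takes 0.05 s, during which the arm holds its last target. There are 200 camera calls.

### The job

The stop collar on the bench jackshaft is loose. Turn it round the shaft until its wing screw squarely faces the shaft's flat, then tighten the wing screw clockwise on the flat until it is properly snug, without overtightening it, and let go. Leave the things lying around it where they are.

Things in the scene. Friction and masses are not known exactly. Their poses are not given: they have to be found in the camera images.
- stand: Jackshaft stand: dark wooden board 130 x 360 x 20 mm fixed to the bench, with two green bearings 110 x 34 mm centred 125 mm to either side along y, tops 108 mm above the bench. Origin: centre of the board's underside, on the bench, right under the collar. y is parallel to the shaft; x is level, square to the shaft, away from the robot at yaw 0. Yaw within 0.35 rad.
- shaft: Level steel shaft, 24 mm thick, 350 mm long, with a pulley 84 mm across at its +y end. Origin on its axis, 80 mm above the bench, in the middle of the collar; y along the axis. It is held fast and will not turn.
- flat (a point): Flat milled along the whole length of the shaft, on top: 13 mm wide, its face 10 mm from the axis (2 mm below the round). The point is on the flat under the collar; z is the flat's outward normal, within 0.2 rad of straight up, leaning about the shaft axis only.
- collar: Dark steel stop collar on the shaft, 50 mm across, 24 mm wide. Origin on the shaft axis at its middle; y along the shaft; z is the outward direction of its wing screw, which starts 0.45 to 0.9 rad from straight up, leaning to the stand's -x side. It turns stiffly about the shaft (drag about 0.12 N m, so it stays where it is left) and does not slide along it.
- wing_grip (a point): Centre of the wing of the aluminium wing screw in the collar: a bar 38 mm long (its x), 10 mm thick (y), 20 mm tall (z, outward, parallel to the collar's z). It starts about 53 mm from the shaft axis, x within 0.3 rad of square to the shaft. Pinch it over its thickness. Below it: a stem 10 mm thick, then the collar's face 25 mm from the axis.
- wing: The wing screw; origin on its own axis, axes as wing_grip. Turning it clockwise, seen from outside looking toward the shaft (negative about z), tightens. Fast thread: it goes 2 mm inward per rad. Running drag about 0.3 N m (about 0.2 still felt when you pause). It meets the flat after about 1.1 to 2.3 rad, not to be seen: its hidden nose varies by 1.2 mm. Half a turn looks the same.
- spindle: Stem of the wing screw, with a sprung nose 8 mm wide hidden in the collar. Once that bears on the flat, the wing's torque (felt moving or paused) rises by 0.48 N m per further rad of the wing. Snug is 0.17 N m above the running drag (0.1 to 0.25; nose force 85 N, 50 to 125): it then stays when let go. Above 0.28 N m (140 N) it is overtightened. Off the flat it meets the round 2 mm sooner.
- spanner: Bystander: steel open-end spanner 180 mm long, lying on the bench. Origin: underside centre.
- finish_tin: Bystander: closed tin 70 mm across, 80 mm tall. Origin: underside centre.
- offcut: Bystander: dark wood offcut 90 x 60 x 30 mm. Origin: underside centre.

How it is judged:
By the outcome, as a careful person would: the job done as asked, in the order asked, and still so for the second after the job is handed in, with the robot touching nothing.
It also fails if it takes over 72 s, if anything falls off the work surface, if the arm or the gripper's body presses on something with over 40 N, if the wrist force passes 120 N, or if a joint passes its speed limit or range.

## Working session

There is one attempt and no reset: what is moved stays moved. The work goes in short steps, Python scripts to look and compute and a tool call to move; the robot and the scene stay as the last step left them, time stands still between calls to the robot, and variables do not carry over. Pictures are saved under pics/ and viewed, at most 10 in all, crops included, and the job is handed in when it is done.

Besides the shell and the picture viewer there is one more tool, called as name(argument=value, ...) on one line, values as JSON. apply_moves: Moves the arm, as the interface text tells. Its arguments: {"type":"object","properties":{"targets":{"type":"array"},"grip_force":{"type":"number"}},"required":["targets"]}

```bash
ls; mkdir -p pics; cat > h.py <<'E'
import numpy as np, cv2
from cell import r, snapshot, camera_info, spot_in, masks_of
from scipy.spatial.transform import Rotation as R
def rot(q): return R.from_quat([q[1],q[2],q[3],q[0]]).as_matrix()
def cloud(name,depth,ci,px):
    # px Nx2 (u,v) -> world
    K=np.array(ci['K']);k=ci['k1'];px=np.asarray(px,float)
    d=cv2.undistortPoints(px.reshape(-1,1,2),K,np.array([k,0,0,0,0.])).reshape(-1,2)
    z=depth[px[:,1].astype(int),px[:,0].astype(int)]
    P=np.c_[d,np.ones(len(d))]*z[:,None]
    o=ci['orientation']; M=np.array(o) if np.array(o).shape==(3,3) else rot(o)
    return (P@M.T+np.array(ci['eye']))[z>0]
def maskpts(name,label,depth,ci):
    m=masks_of(label,name)
    if not m: return None,0
    v,u=np.nonzero(m[0]['mask']); return cloud(name,depth,ci,np.c_[u,v]),m[0]['confidence']
E
python3 - <<'E'
from h import *
s=r.sense();print(s)
for n in ['scene','top']:
    p,d=snapshot(n);ci=camera_info(n);print(n,ci['eye'],ci['orientation'],ci['K'])
    cv2.imwrite(f'pics/{n}0.png',p[:,:,::-1])
    for l in ['stand','shaft','collar','wing','wing_grip','spanner','finish_tin','offcut']:
        P,c=maskpts(n,l,d,ci)
        if P is not None and len(P): print(l,round(c,2),len(P),np.median(P,0).round(3),np.percentile(P,2,0).round(3),np.percentile(P,98,0).round(3))
E
```

```text
pics
{'time': 0.0, 'qpos': array([ 1.59809132e+00,  3.59410052e-01,  1.10527017e-02, -3.54141879e-04,
       -1.22410599e+00, -2.88099653e-01]), 'qvel': array([-0.00128134, -0.00058437, -0.00208919, -0.00017726, -0.00097567,
        0.00049055]), 'joint_efforts': array([-1.19388413e-03, -5.82722390e+01,  2.93061054e+01,  6.99684530e+00,
        7.01167941e-03, -1.68958773e-04]), 'ee_pos': array([0.17395819, 0.65171502, 0.24260429]), 'orientation': array([ 8.49308910e-04,  9.91501456e-01, -1.30092814e-01, -3.35220919e-05]), 'wrist_force': array([-0.68942488, -0.43332364, -0.67672699]), 'ft_torque': array([-0.01007885,  0.00125596,  0.02912041]), 'grip_force': 0.0, 'finger_gap': 0.08792733782019024}
scene [ 1.19202266 -0.06014316  0.84742936] [-0.2355998   0.7408735   0.59612294 -0.20059068] [[376.30699218   0.         318.57636649]
 [  0.         376.30699218 201.59548532]
 [  0.           0.           1.        ]]
stand 0.59 5731 [ 0.54  -0.091  0.021] [ 0.474 -0.265  0.004] [0.605 0.072 0.116]
shaft 0.67 1035 [ 0.534 -0.045  0.089] [ 0.493 -0.252  0.072] [0.587 0.081 0.12 ]
collar 0
[... 429 characters left out ...]
.02804942 0.84704135] [-0.08647204  0.73516758 -0.66798694  0.07645045] [[379.08143396   0.         318.80880352]
 [  0.         379.08143396 197.00091085]
 [  0.           0.           1.        ]]
stand 0.65 10527 [ 0.515 -0.09   0.022] [ 0.44  -0.263  0.017] [0.597 0.075 0.12 ]
shaft 0.71 1811 [ 0.525 -0.038  0.09 ] [ 0.485 -0.251  0.082] [0.578 0.082 0.121]
collar 0.84 467 [ 0.511 -0.09   0.104] [ 0.471 -0.108  0.069] [ 0.543 -0.081  0.139]
spanner 0.75 658 [ 0.685 -0.14   0.007] [ 0.66  -0.225  0.001] [ 0.714 -0.058  0.01 ]
finish_tin 0.83 1211 [ 0.647 -0.29   0.079] [ 0.618 -0.329  0.012] [ 0.68  -0.266  0.083]
offcut 0.6 1042 [0.731 0.061 0.029] [0.69  0.032 0.009] [0.776 0.089 0.033]
```

```bash
python3 - <<'E'
from h import *
a=cv2.imread('pics/top0.png');
ci=camera_info('wrist');s=r.sense();M=rot(s['orientation']);o=ci['orientation'];C=rot(o)
print('cam in tool',M.T@(np.array(ci['eye'])-s['ee_pos']),(M.T@C).round(3),ci['K'],ci['k1'])
print(M.round(3))
p,d=snapshot('top');ci=camera_info('top')
m=masks_of('stand','top')[0]['mask'];v,u=np.nonzero(m);print(u.min(),u.max(),v.min(),v.max())
P=cloud('top',d,ci,np.c_[u,v]);b=P[(P[:,2]<.03)&(P[:,2]>.012)][:,:2]
print('board',cv2.minAreaRect(b.astype(np.float32)))
x0,x1,y0,y1=max(u.min()-10,0),u.max()+10,max(v.min()-10,0),v.max()+10
c=a[y0:y1,x0:x1];k=min(800/c.shape[1],600/c.shape[0]);cv2.imwrite('pics/t1.png',cv2.resize(c,None,fx=k,fy=k,interpolation=cv2.INTER_CUBIC));print(x0,y0,k)
E
```

```text
cam in tool [ 0.06496006  0.00047095 -0.14121575] [[ 0.001 -0.969 -0.246]
 [ 1.     0.     0.001]
 [-0.001 -0.246  0.969]] [[290.39783258   0.         318.79561763]
 [  0.         290.39783258 199.99066496]
 [  0.           0.           1.        ]] -0.03852522244016248
[[ 0.966 -0.258 -0.   ]
 [-0.258 -0.966  0.   ]
 [-0.    -0.    -1.   ]]
291 466 226 330
board ((0.5191640257835388, -0.09565393626689911), (0.3609066605567932, 0.13090908527374268), 79.30972290039062)
281 216 4.102564102564102
```

View pics/t1.png

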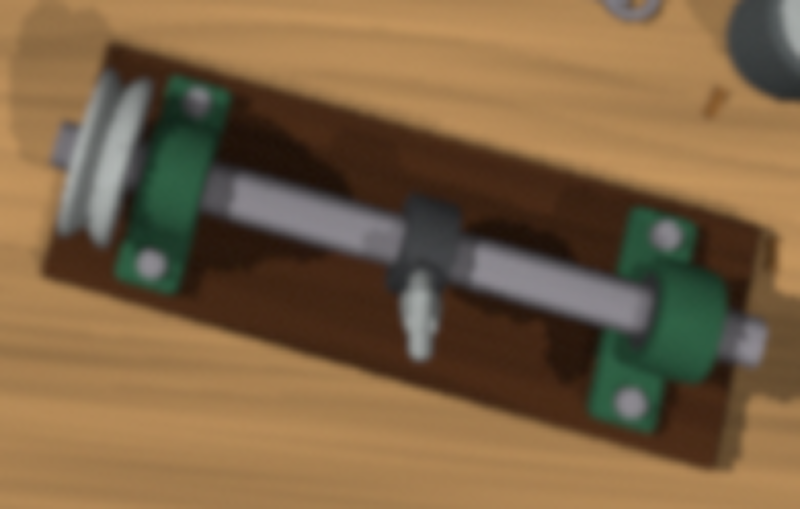

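apply_moves(targets=[[22, 26, 0, 0, 1], [22, 26, 0, 0, 1], [22, 26, 0, 0, 1], [22, 26, 0, 0, 1], [22, 26, 0, 0, 1], [22, 26, 0, 0, 1], [22, 26, 0, 0, 1], [22, 26, 0, 0, 1]])

```text
time: 1.67
ee_pos: [0.2909, 0.4042, 0.2438]
orientation: [-0.0, 0.992, -0.13, 0.0]
wrist_force: [0.4, 0.4, 0.5]
finger_gap: 0.088
grip_force: 0.0
```

apply_moves(targets=[[22, 26, 0, 0, 1], [22, 26, 0, 0, 1], [22, 26, 0, 0, 1], [22, 26, 0, 0, 1], [22, 26, 0, 0, 1], [22, 26, 0, 0, 1], [22, 26, 0, 0, 1], [22, 26, 0, 0, 1]])

```text
time: 2.33
ee_pos: [0.4072, 0.1579, 0.244]
orientation: [-0.0, 0.992, -0.13, 0.0]
wrist_force: [1.4, 0.9, 0.2]
finger_gap: 0.0875
grip_force: 0.0
```

apply_moves(targets=[[22, 26, 0, 0, 1], [22, 26, 0, 0, 1], [22, 26, 0, 0, 1], [22, 26, 0, 0, 1], [22, 26, 0, 0, 1], [22, 26, 0, 0, 1], [22, 26, 0, 0, 1], [22, 26, 0, 0, 1]])

```text
time: 3.0
ee_pos: [0.5238, -0.0887, 0.2438]
orientation: [-0.0, 0.992, -0.13, 0.0]
wrist_force: [0.9, 1.7, -0.7]
finger_gap: 0.0877
grip_force: 0.0
```

```bash
python3 - <<'E'
from h import *
print(r.sense()['qpos'].round(3))
ci=camera_info('wrist');p,d=snapshot('wrist');cv2.imwrite('pics/w1.png',p[:,:,::-1])
np.savez('w1.npz',p=p,d=d)
yaw=-0.187;B=R.from_euler('z',yaw).as_matrix();O=np.array([.519,-.0957,.08])
for l in ['shaft','collar','wing','wing_grip','spindle']:
    P,c=maskpts('wrist',l,d,ci)
    if P is None: print(l,None);continue
    Q=(P-O)@B
    print(l,round(c,2),len(P),np.median(Q,0).round(4),np.percentile(Q,2,0).round(4),np.percentile(Q,98,0).round(4))
    if l=='shaft':
        k=(abs(Q[:,1])<.1)&(abs(Q[:,1])>.018)&(Q[:,2]<.02)&(Q[:,2]>-.01);S=Q[k]
        for a in np.arange(-.016,.0165,.002):
            for lo,hi in((-.1,-.018),(.018,.1)):
                t=S[(abs(S[:,0]-a)<.001)&(S[:,1]>lo)&(S[:,1]<hi)]
                if len(t):print(round(a,3),lo,len(t),(np.median(t[:,2])*1e3).round(2),end=' | ')
            print()
E
```

```text
[ 0.202  0.121 -0.304  0.    -1.145  1.108]
shaft 0.8 6821 [0.0024 0.0656 0.01  ] [-0.0355 -0.1584 -0.0153] [0.0349 0.1698 0.0405]

-0.014 0.018 4 4.35 | 
-0.012 -0.1 38 6.42 | -0.012 0.018 61 6.97 | 
-0.01 -0.1 101 8.64 | -0.01 0.018 113 8.71 | 
-0.008 -0.1 133 9.31 | -0.008 0.018 136 9.26 | 
-0.006 -0.1 148 9.71 | -0.006 0.018 135 9.4 | 
-0.004 -0.1 133 10.0 | -0.004 0.018 139 9.87 | 
-0.002 -0.1 142 10.18 | -0.002 0.018 137 10.03 | 
0.0 -0.1 140 10.5 | 0.0 0.018 141 10.48 | 
0.002 -0.1 143 10.84 | 0.002 0.018 145 10.6 | 
0.004 -0.1 170 10.47 | 0.004 0.018 163 10.01 | 
0.006 -0.1 174 8.81 | 0.006 0.018 177 8.31 | 
0.008 -0.1 203 6.19 | 0.008 0.018 210 5.62 | 
0.01 -0.1 109 2.36 | 0.01 0.018 56 3.07 | 



collar 0.69 1588 [-0.0067  0.0002  0.0241] [-0.0476 -0.0124 -0.0598] [0.0216 0.0118 0.0589]
wing 0.83 408 [-0.0266  0.0008  0.0516] [-0.0429 -0.0077  0.0336] [-0.0168  0.0091  0.06  ]
wing_grip 0.59 414 [-0.0263  0.0008  0.0515] [-0.0415 -0.0078  0.0375] [-0.0161  0.0086  0.06  ]
spindle 0.9 506 [-0.0247  0.0006  0.05  ] [-0.0417 -0.0077  0.0244] [-0.0154  0.0086  0.0599]
```

View pics/w1.png

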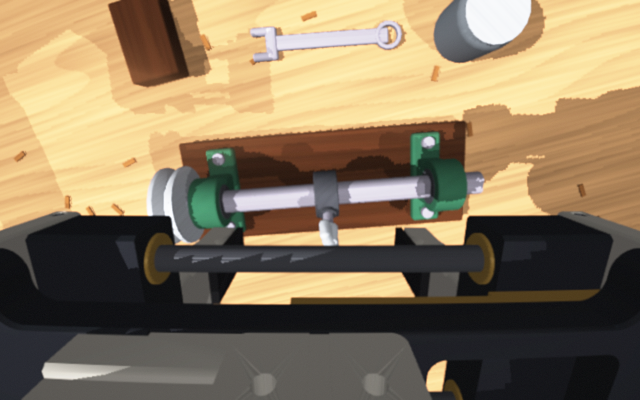

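```bash
cat > fit.py <<'E'
from h import *
from scipy.optimize import least_squares
def fitshaft(P,O,yaw):
    B=R.from_euler('z',yaw).as_matrix();Q=(P-O)@B
    k=(abs(Q[:,1])<.095)&(abs(Q[:,1])>.018)&(Q[:,2]<.0125)&(Q[:,2]>.002)&(abs(Q[:,0])<.02);S=Q[k]*1e3
    def sdf(a):
        x=S[:,0]-a[0]-a[3]*S[:,1];z=S[:,2]-a[1]-a[4]*S[:,1];
        return np.maximum(np.hypot(x,z)-12,-x*np.sin(a[2])+z*np.cos(a[2])-10)
    f=least_squares(sdf,[-1.5,0,.15,0,0],loss='soft_l1',f_scale=.3)
    J=f.jac;print('axis x,z,lean,yawerr,pitch',f.x.round(4),'rms',np.sqrt(np.mean(f.fun**2)).round(3),len(S)); return f.x
E
python3 - <<'E'
from fit import *
z=np.load('w1.npz');d=z['d'];ci=camera_info('wrist');yaw=-.187;O=np.array([.519,-.0957,.08])
snapshot('wrist')
P,c=maskpts('wrist','shaft',d,ci);a=fitshaft(P,O,yaw)
p,dt=snapshot('top');ct=camera_info('top');Pt,_=maskpts('top','shaft',dt,ct);fitshaft(Pt,O,yaw)
p,dt2=snapshot('scene');cs=camera_info('scene');Ps,_=maskpts('scene','shaft',dt2,cs);fitshaft(Ps,O,yaw)
# wing
yaw2=yaw-a[3];B=R.from_euler('z',yaw2).as_matrix();O2=O+R.from_euler('z',yaw).as_matrix()@np.array([a[0],0,a[1]])/1e3
print('O2',O2,'yaw',yaw2)
W=[]
for n,dd,cc in(('wrist',d,ci),('top',dt,ct),('scene',dt2,cs)):
    P,c=maskpts(n,'wing',dd,cc)
    if P is None: print(n);continue
    Q=(P-O2)@B*1e3;rr=np.hypot(Q[:,0],Q[:,2]);Q=Q[(rr>44)&(rr<70)&(abs(Q[:,1])<25)]
    if len(Q)<5: continue
    print(n,len(Q),np.median(Q,0).round(1),'ang med',np.median(np.arctan2(-Q[:,0],Q[:,2])).round(3),'minarea xy',cv2.minAreaRect(Q[:,:2].astype(np.float32)),'xz',cv2.minAreaRect(Q[:,::2].astype(np.float32)))
E
```

```text
axis x,z,lean,yawerr,pitch [-3.5914e+00 -2.7050e-01  1.5290e-01 -2.3000e-03 -2.0000e-03] rms 0.639 2919Traceback (most recent call last):
  File "<stdin>", line 5, in <module>
  File "fit.py", line 4, in fitshaft
    B=R.from_euler('z',yaw).as_matrix();Q=(P-O)@B
                                           ~^~
TypeError: unsupported operand type(s) for -: 'NoneType' and 'float'
```

apply_moves(targets=[[-17, 0, 10, 0, 1], [-18, 0, 10, 0, 1], [-18, 0, 10, 0, 1], [-17, 0, 10, 0, 1], [0, 0, 0, 0, 1]])

```text
time: 3.92
ee_pos: [0.4519, -0.0681, 0.202]
orientation: [-0.0, 0.992, -0.13, -0.001]
wrist_force: [-1.0, 0.5, -0.5]
finger_gap: 0.0875
grip_force: 0.0
```

```bash
cat > look.py <<'E'
from fit import *
import sys
def look(tag):
    ci=camera_info('wrist');p,d=snapshot('wrist');cv2.imwrite(f'pics/{tag}.png',p[:,:,::-1]);np.savez(tag,p=p,d=d)
    yaw=-.187;O=np.array([.519,-.0957,.08])
    P,c=maskpts('wrist','shaft',d,ci);a=fitshaft(P,O,yaw)
    Q=(P-O)@R.from_euler('z',yaw).as_matrix()*1e3
    Q=Q[(abs(Q[:,1])<95)&(abs(Q[:,1])>18)&(Q[:,2]<15)]
    prof=[(x,round(float(np.median(Q[abs(Q[:,0]-x)<1][:,2])),2)) for x in range(-16,17,2) if (abs(Q[:,0]-x)<1).sum()>10]
    print(prof)
    for l in('wing','collar'):
        P,c=maskpts('wrist',l,d,ci)
        if P is None: print(l,'none');continue
        Q=(P-O)@R.from_euler('z',yaw).as_matrix()*1e3-np.array([a[0],0,a[1]])
        rr=np.hypot(Q[:,0],Q[:,2]);print(l,c,'y med',np.median(Q[abs(rr-25)<3][:,1]) if l=='collar' else '')
        if l=='wing':
            Q=Q[(rr>46)&(rr<72)&(abs(Q[:,1])<25)]
            print(len(Q),np.median(Q,0).round(1),'ang',np.median(np.arctan2(-Q[:,0],Q[:,2])).round(3),'xy',cv2.minAreaRect(Q[:,:2].astype(np.float32)),'xz',cv2.minAreaRect(Q[:,::2].astype(np.float32)))
E
python3 -c "
from look import *
look('w2')"
```

```text
axis x,z,lean,yawerr,pitch [-2.3201  0.1273  0.1404 -0.0064  0.    ] rms 0.61 4967
[(-14, 4.5), (-12, 7.31), (-10, 8.99), (-8, 9.39), (-6, 9.67), (-4, 9.91), (-2, 10.23), (0, 10.53), (2, 10.78), (4, 10.24), (6, 8.91), (8, 6.48), (10, 3.68), (14, -60.15)]
wing 0.63 y med 
765 [-29.7   0.6  51.2] ang 0.528 xy ((-32.5781364440918, -0.14993858337402344), (36.722320556640625, 16.770801544189453), 4.3613810539245605) xz ((-32.35300064086914, 44.20491027832031), (35.91594314575195, 19.48573112487793), 39.23526382446289)
collar 0.73 y med 0.42668650256313484
```

View pics/w2.png

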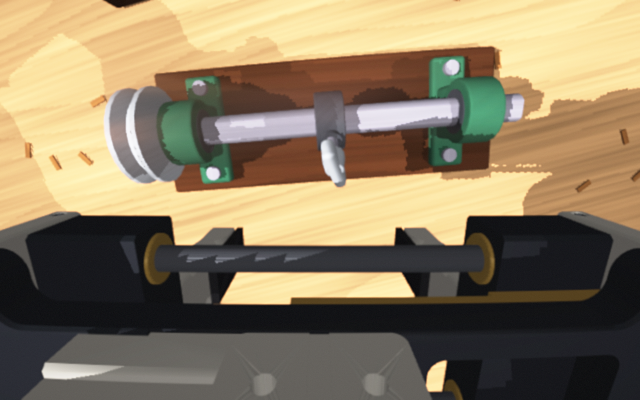

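```bash
cat > wing.py <<'E'
from look import *
def wing(tag,d,ci,P,lean0,yaw=-.187,a=(-2.2,0)):
    O=np.array([.519,-.0957,.08]);Q=(P-O)@R.from_euler('z',yaw).as_matrix()*1e3-np.array([a[0],0,a[1]])
    Q=Q[(abs(Q[:,1])<25)&(np.hypot(Q[:,0],Q[:,2])<72)&(Q[:,2]>10)]
    # fit signed distance to box 38x10x20 with params lean, psi, radius, yoff
    def loc(q):
        c,s=np.cos(q[0]),np.sin(q[0]); t=Q[:,0]*c+Q[:,2]*s; z=-Q[:,0]*s+Q[:,2]*c; y=Q[:,1]-q[3]
        cp,sp=np.cos(q[1]),np.sin(q[1]); return np.c_[t*cp+y*sp,-t*sp+y*cp,z-q[2]]
    def sdf(q):
        L=loc(q);e=abs(L)-np.array([19,5,10]);b=np.linalg.norm(np.maximum(e,0),axis=1)+np.minimum(e.max(1),0)
        st=np.hypot(L[:,0],L[:,1])-5; st=np.where(L[:,2]<0,np.hypot(np.maximum(st,0),0*st)+np.minimum(st,0),9)
        return np.where(abs(b)<abs(st),b,st)
    best=min((least_squares(sdf,[l,p,53,0],loss='soft_l1',f_scale=1,x_scale=[.1,.1,1,1]) for l in lean0 for p in(-.25,0,.25)),key=lambda f:f.cost)
    print(tag,'lean,psi,rad,y',best.x.round(3),'rms',np.sqrt(np.mean(best.fun**2)).round(2),len(Q));return best.x
E
python3 - <<'E'
from wing import *
ci=camera_info('wrist');p,d=snapshot('wrist');P,c=maskpts('wrist','wing',d,ci);wing('wrist',d,ci,P,[.45,.6,.75,.9])
for n in('top','scene'):
    p,d=snapshot(n);c=camera_info(n)
    for l in ('wing','spindle'):
        P,_=maskpts(n,l,d,c)
        if P is not None: wing(n+l,d,c,P,[.45,.6,.75,.9])
    P,_=maskpts(n,'shaft',d,c)
    if P is not None: fitshaft(P,np.array([.519,-.0957,.08]),-.187)
E
```

```text
wrist lean,psi,rad,y [ 0.662  0.322 53.053 -0.566] rms 0.94 775
axis x,z,lean,yawerr,pitch [ 0.4072  0.142   0.1372 -0.0044  0.0009] rms 1.08 427
scenewing lean,psi,rad,y [ 0.643 -0.152 50.144  5.856] rms 0.92 29
axis x,z,lean,yawerr,pitch [ 0.2416 -0.3453  0.1801 -0.0072  0.0004] rms 1.359 425
```

apply_moves(targets=[[0, 0, 0, -0.115, 1], [0, 0, 0, -0.115, 0.3], [0, 0, 0, -0.11, 0], [8, 6, 0, 0, -0.3], [8, 6, 0, 0, -0.3], [8, 6, 0, 0, -0.3], [8, 6.5, 0, 0, -0.3], [0, 0, 0, 0, -0.3]])

```text
time: 5.28
ee_pos: [0.4914, -0.0918, 0.2032]
orientation: [0.0, 0.999, 0.038, -0.0]
wrist_force: [0.1, -0.2, 0.3]
finger_gap: 0.0466
grip_force: 0.0
```

```bash
python3 - <<'E'
from wing import *
ci=camera_info('wrist');p,d=snapshot('wrist');cv2.imwrite('pics/w3.png',p[:,:,::-1])
s=r.sense();print(s['ft_torque'],s['finger_gap'])
P,c=maskpts('wrist','wing',d,ci)
if P is not None: wing('w',d,ci,P,[.45,.6,.75,.9])
P,c=maskpts('wrist','shaft',d,ci);fitshaft(P,np.array([.519,-.0957,.08]),-.187)
E
```

```text
[-0.03582169 -0.0092348   0.04914145] 0.04242023124057556
w lean,psi,rad,y [ 0.653  0.327 52.834 -0.449] rms 0.97 697
axis x,z,lean,yawerr,pitch [-2.4732e+00  1.0670e-01  1.5970e-01 -6.6000e-03  6.0000e-04] rms 0.591 4339
```

View pics/w3.png

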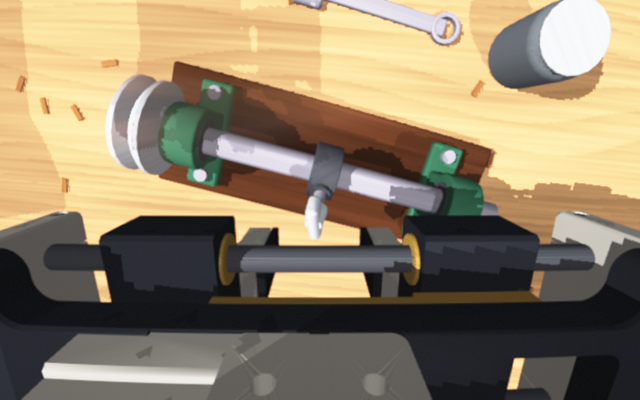

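apply_moves(targets=[[-3, -1, 20, 0, -0.3], [-2, -1, 20, 0, -0.3], [0, 0, 20, 0, -0.3], [0, 0, 21, 0, -0.3], [0, 0, 0, 0, -0.3]])

```text
time: 5.85
ee_pos: [0.4816, -0.0892, 0.1193]
orientation: [0.0, 0.999, 0.039, -0.003]
wrist_force: [-1.0, -0.5, -0.6]
finger_gap: 0.0307
grip_force: 0.0
```

apply_moves(targets=[[0, 0, 0, 0, -0.8], [0, 0, 0, 0, -0.8], [0, 0, 0, 0, -1], [0, 0, 0, 0, -1], [0, 0, 0, 0, -1], [0, 0, 0, 0, -1]], grip_force=10)

```text
time: 6.35
ee_pos: [0.4851, -0.0894, 0.1237]
orientation: [0.0, 0.999, 0.04, 0.001]
wrist_force: [-0.2, -4.3, 5.9]
finger_gap: 0.0154
grip_force: 10.0
```

apply_moves(targets=[[2.75, 0.73, -1.9, 0, -1], [2.75, 0.73, -1.9, 0, -1], [3, 0.8, -1.6, -0.01, -1], [3, 0.8, -1.5, -0.01, -1], [3.1, 0.9, -1.1, -0.01, -1], [3.1, 0.9, -1.1, -0.01, -1], [3.1, 0.9, -0.7, -0.01, -1], [3.1, 0.9, -0.7, 0, -1]], grip_force=12)

```text
time: 7.02
ee_pos: [0.5075, -0.0935, 0.1325]
orientation: [-0.0, 0.998, 0.065, -0.002]
wrist_force: [-4.4, -2.3, 0.6]
finger_gap: 0.0147
grip_force: 12.0
```

apply_moves(targets=[[0, 0, 0, 0, -1], [0, 0, 0, 0, -1]])

```text
time: 7.18
ee_pos: [0.5082, -0.0935, 0.1326]
orientation: [-0.0, 0.998, 0.064, -0.001]
wrist_force: [-3.9, -2.6, -0.9]
finger_gap: 0.0142
grip_force: 12.0
```

```bash
python3 - <<'E'
from wing import *
s=r.sense();print(s['ft_torque'],s['wrist_force'],s['finger_gap'],s['qpos'])
for n in('wrist','top','scene'):
    ci=camera_info(n);p,d=snapshot(n);cv2.imwrite(f'pics/{n}4.png',p[:,:,::-1])
    for l in('wing','collar'):
        P,c=maskpts(n,l,d,ci)
        if P is not None and len(P): print(n,l,len(P),c);l=='wing' and wing(n,d,ci,P,[0,.15,.3])
a=cv2.imread('pics/scene4.png');cv2.imwrite('pics/s4.png',cv2.resize(a[60:260,180:460],None,fx=2.8,fy=2.8))
E
```

```text
[-1.13578492  1.18420286  0.0239014 ] [-3.94610953 -2.5559904  -0.90721221] 0.014223213420205 [ 1.98095824e-01  2.04547257e-01 -4.82809371e-01 -3.87765964e-04
 -8.85070082e-01  1.50180901e+00]
wrist wing 968 0.73
wrist lean,psi,rad,y [ 0.15   0.276 53.018  0.413] rms 0.82 968
wrist collar 2763 0.71
scene wing 61 0.44
scene lean,psi,rad,y [ 0.113  0.217 52.847  1.38 ] rms 1.16 59
scene collar 230 0.81
```

View pics/s4.png

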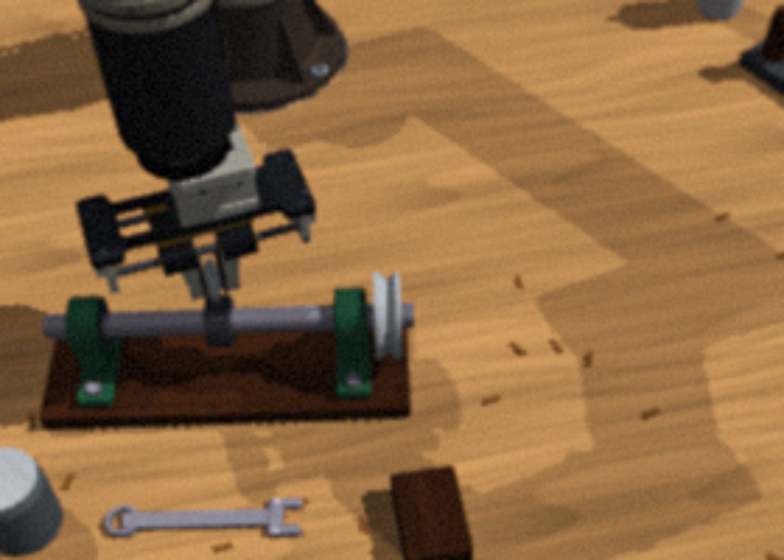

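apply_moves(targets=[[0, 0, 0, 0, -1], [0, 0, 0, 0, -1], [0, 0, 0, 0, -1], [0, 0, 0, 0, -1]], grip_force=45)

```text
time: 7.97
ee_pos: [0.5082, -0.0935, 0.1327]
orientation: [-0.0, 0.998, 0.064, -0.001]
wrist_force: [-3.5, -2.6, -4.1]
finger_gap: 0.0128
grip_force: 45.0
```

```bash
cat > tq.py <<'E'
from h import *
def tq(n=4):
    T=[];F=[]
    for i in range(n):
        snapshot('wrist');s=r.sense();T.append(s['ft_torque']);F.append(s['wrist_force'])
    M=rot(s['orientation']);B=R.from_euler('z',-.18).as_matrix();q=(s['ee_pos']-[.519,-.0957,.08])@B*1e3
    print('t',round(s['time'],2),'Tz',np.round([t[2] for t in T],3),'mean',np.mean(T,0).round(3),'F stand',(np.mean(F,0)@B).round(1),'yaw',round(np.arctan2(M[1,0],M[0,0])+.18,3),'tcp stand',q.round(1),'gap',round(s['finger_gap']*1e3,1),'q6',s['qpos'][5].round(2))
if __name__=='__main__': tq()
E
python3 tq.py
python3 - <<'E'
from wing import *
ci=camera_info('wrist');p,d=snapshot('wrist')
P,c=maskpts('wrist','wing',d,ci);wing('w',d,ci,P,[0,.15,.3])
P,c=maskpts('wrist','shaft',d,ci);fitshaft(P,np.array([.519,-.0957,.08]),-.187)
E
```

```text
t 8.17 Tz [ 0.043 -0.024 -0.032 -0.02 ] mean [-1.347  1.458 -0.008] F stand [-2.9 -4.1 -3.9] yaw 0.309 tcp stand [-11.1   0.3  52.7] gap 12.7 q6 1.5
w lean,psi,rad,y [ 0.152  0.27  53.019  0.526] rms 0.68 925
axis x,z,lean,yawerr,pitch [-2.011  -0.082   0.1422 -0.0096  0.0021] rms 0.555 4214
```

apply_moves(targets=[[0, 0, 0.2, 0.08, -1], [0, 0, 0.2, 0.08, -1], [0, 0, 0.1, 0.08, -1], [0, 0, 0.2, 0.08, -1], [0, 0, 0.2, 0.08, -1], [0, 0, 0.1, 0, -1]])

```text
time: 8.82
ee_pos: [0.509, -0.0925, 0.1321]
orientation: [-0.001, 0.991, -0.137, 0.0]
wrist_force: [-5.2, 2.4, -0.9]
finger_gap: 0.0132
grip_force: 45.0
```

```bash
python3 tq.py
```

```text
t 9.02 Tz [0.283 0.291 0.331 0.319] mean [1.434 1.529 0.306] F stand [-4.9  2.4 -1.7] yaw -0.088 tcp stand [-10.4   1.3  52.1] gap 12.7 q6 1.1
```

apply_moves(targets=[[0, 0, 0.2, 0.08, -1], [0, 0, 0.2, 0.08, -1], [0, 0, 0.1, 0.08, -1], [0, 0, 0.2, 0.08, -1], [0, 0, 0.2, 0.08, -1], [0, 0, 0, 0, -1]])

```text
time: 9.52
ee_pos: [0.5104, -0.0918, 0.1319]
orientation: [-0.002, 0.944, -0.33, 0.001]
wrist_force: [-2.2, 7.7, 0.6]
finger_gap: 0.0126
grip_force: 45.3
```

```bash
python3 tq.py;python3 - <<'E'
from wing import *
ci=camera_info('wrist');p,d=snapshot('wrist')
P,c=maskpts('wrist','wing',d,ci);wing('w',d,ci,P,[0,.15,.3])
E
```

```text
t 9.72 Tz [0.24  0.313 0.289 0.241] mean [3.237 1.1   0.271] F stand [-4.7  7.5  1.8] yaw -0.488 tcp stand [-9.2  2.3 51.9] gap 12.6 q6 0.7
w lean,psi,rad,y [ 0.107 -0.365 51.681  0.161] rms 0.68 921
```

apply_moves(targets=[[0, 0, 0, 0, -0.5], [0, 0, 0, 0, -0.5], [0, 0, 0, 0, -0.5]])

```text
time: 10.07
ee_pos: [0.5102, -0.0932, 0.1319]
orientation: [-0.0, 0.945, -0.328, 0.001]
wrist_force: [-0.4, 0.5, 0.6]
finger_gap: 0.0212
grip_force: 0.0
```

```bash
cat > w.py <<'E'
from wing import *
from tq import tq
tq(1)
ci=camera_info('wrist');p,d=snapshot('wrist')
P,c=maskpts('wrist','wing',d,ci);w=wing('w',d,ci,P,[0,.15,.3])
B=R.from_euler('z',-.18).as_matrix();c=np.array([.519,-.0957,.08])+R.from_euler('z',-.187).as_matrix()@np.array([-2.2-w[2]*np.sin(w[0]),w[3],w[2]*np.cos(w[0])])/1e3
s=r.sense();print('wing rel TCP in tool mm',rot(s['orientation']).T@(c-s['ee_pos'])*1e3)
E
python3 w.py
```

```text
t 10.12 Tz [-0.034] mean [ 0.042  0.028 -0.034] F stand [0.5 0.1 0.5] yaw -0.489 tcp stand [-9.4  0.7 51.8] gap 21.7 q6 0.7
w lean,psi,rad,y [ 0.107 -0.371 51.721  0.363] rms 0.79 929
wing rel TCP in tool mm [ 1.91724838 -1.00410615  0.07129528]
```

apply_moves(targets=[[1.9, -1.0, 0, 0, -0.5], [0, 0, 0, 0, -1], [0, 0, 0, 0, -1], [0, 0, 0, 0, -1], [-0.9, 0.5, 0, 0, -1], [-0.9, 0.5, 0, 0, -1], [0, 0, 0, 0, -1]], grip_force=45)

```text
time: 10.8
ee_pos: [0.5105, -0.0929, 0.1313]
orientation: [-0.001, 0.944, -0.329, 0.001]
wrist_force: [6.9, 2.4, -6.2]
finger_gap: 0.0128
grip_force: 44.9
```

```bash
python3 w.py
```

```text
t 10.85 Tz [0.065] mean [ 0.883 -2.438  0.065] F stand [ 5.9  4.  -5.7] yaw -0.49 tcp stand [-8.9  1.2 51.3] gap 12.9 q6 0.7
w lean,psi,rad,y [ 0.138 -0.377 51.774  0.239] rms 1.01 931
wing rel TCP in tool mm [-0.01149211  0.98675852  0.00101311]
```

apply_moves(targets=[[0, 0, 0.2, 0.08, -1], [0, 0, 0.2, 0.08, -1], [0, 0, 0.1, 0.08, -1], [0, 0, 0.2, 0.08, -1], [0, 0, 0.1, 0.08, -1], [0, 0, 0, 0, -1]])

```text
time: 11.45
ee_pos: [0.5111, -0.0925, 0.1306]
orientation: [-0.002, 0.859, -0.512, 0.002]
wrist_force: [6.8, 3.9, -6.2]
finger_gap: 0.0133
grip_force: 45.6
```

```bash
python3 tq.py;python3 w.py
```

```text
t 11.65 Tz [0.317 0.359 0.28  0.326] mean [ 1.913 -2.884  0.32 ] F stand [ 6.1  5.5 -5.4] yaw -0.89 tcp stand [-8.3  1.7 50.6] gap 13.2 q6 0.3
t 11.7 Tz [0.332] mean [ 1.907 -2.911  0.332] F stand [ 6.4  5.9 -6. ] yaw -0.89 tcp stand [-8.3  1.7 50.6] gap 13.2 q6 0.3
w lean,psi,rad,y [ 1.4200e-01 -7.0100e-01  5.0996e+01  3.8000e-02] rms 0.68 837
wing rel TCP in tool mm [0.56388983 1.87630803 0.13011369]
```

apply_moves(targets=[[0, 0, 0.2, 0.08, -1], [0, 0, 0.2, 0.08, -1], [0, 0, 0, 0, -1]])

```text
time: 12.05
ee_pos: [0.5115, -0.0924, 0.1303]
orientation: [-0.002, 0.815, -0.579, 0.002]
wrist_force: [8.2, 4.8, -6.8]
finger_gap: 0.013
grip_force: 45.8
```

```bash
python3 tq.py
```

```text
t 12.25 Tz [0.277 0.299 0.326 0.302] mean [ 2.082 -3.147  0.301] F stand [ 6.7  5.7 -6. ] yaw -1.05 tcp stand [-8.   1.9 50.3] gap 13.0 q6 0.14
```

apply_moves(targets=[[0, 0, 0.2, 0.08, -1], [0, 0, 0.1, 0.08, -1], [0, 0, 0, 0, -1]])

```text
time: 12.5
ee_pos: [0.5117, -0.0924, 0.1301]
orientation: [-0.002, 0.767, -0.642, 0.002]
wrist_force: [8.7, 4.0, -5.8]
finger_gap: 0.013
grip_force: 45.8
```

```bash
python3 tq.py;python3 w.py
```

```text
t 12.7 Tz [0.397 0.31  0.335 0.354] mean [ 1.965 -3.465  0.349] F stand [ 7.9  5.7 -6.4] yaw -1.21 tcp stand [-7.8  1.9 50.1] gap 13.4 q6 -0.02
t 12.75 Tz [0.325] mean [ 2.014 -3.476  0.325] F stand [ 7.5  5.2 -6.4] yaw -1.21 tcp stand [-7.8  1.9 50. ] gap 13.1 q6 -0.02
w lean,psi,rad,y [ 0.14  -1.073 50.309  0.385] rms 0.68 885
wing rel TCP in tool mm [0.86602269 1.89444203 0.2442998 ]
```

apply_moves(targets=[[0, 0, 0.2, 0.08, -1], [0, 0, 0.1, 0.08, -1], [0, 0, 0, 0, -1]])

```text
time: 13.1
ee_pos: [0.5119, -0.0925, 0.1298]
orientation: [-0.003, 0.713, -0.701, 0.002]
wrist_force: [9.7, 3.3, -7.7]
finger_gap: 0.0133
grip_force: 45.7
```

```bash
python3 tq.py
```

```text
t 13.3 Tz [0.306 0.318 0.306 0.31 ] mean [ 1.675 -3.752  0.31 ] F stand [ 8.2  5.  -7.2] yaw -1.37 tcp stand [-7.6  1.9 49.8] gap 13.1 q6 -0.18
```

apply_moves(targets=[[0, 0, 0.2, 0.08, -1], [0, 0, 0.1, 0.08, -1], [0, 0, 0, 0, -1]])

```text
time: 13.55
ee_pos: [0.5121, -0.0925, 0.1296]
orientation: [0.003, -0.655, 0.756, -0.002]
wrist_force: [10.1, 2.2, -7.5]
finger_gap: 0.0133
grip_force: 45.5
```

```bash
python3 tq.py;python3 w.py
```

```text
t 13.75 Tz [0.325 0.25  0.299 0.301] mean [ 1.401 -3.966  0.294] F stand [ 9.1  4.4 -7.3] yaw -1.53 tcp stand [-7.4  1.8 49.6] gap 12.8 q6 -0.34
t 13.8 Tz [0.307] mean [ 1.412 -3.981  0.307] F stand [ 9.5  4.7 -7. ] yaw -1.53 tcp stand [-7.3  1.9 49.6] gap 13.4 q6 -0.34
w lean,psi,rad,y [ 0.138 -1.414 49.614  0.638] rms 0.67 893
wing rel TCP in tool mm [1.07268448 1.73377779 0.43782756]
```

apply_moves(targets=[[0, 0, 0.2, 0.08, -1], [0, 0, 0.1, 0.08, -1], [0, 0, 0, 0, -1]])

```text
time: 14.15
ee_pos: [0.5123, -0.0925, 0.1293]
orientation: [0.003, -0.592, 0.806, -0.002]
wrist_force: [10.1, 2.8, -7.5]
finger_gap: 0.013
grip_force: 45.6
```

```bash
python3 tq.py
```

```text
t 14.35 Tz [0.267 0.348 0.268 0.261] mean [ 1.235 -4.227  0.286] F stand [ 9.2  4.4 -8. ] yaw -1.69 tcp stand [-7.2  1.9 49.3] gap 13.3 q6 -0.5
```

apply_moves(targets=[[0, 0, 0.2, 0.08, -1], [0, 0, 0.1, 0.08, -1], [0, 0, 0, 0, -1]])

```text
time: 14.6
ee_pos: [0.5124, -0.0927, 0.1291]
orientation: [0.003, -0.526, 0.851, -0.001]
wrist_force: [11.3, 1.6, -8.1]
finger_gap: 0.0132
grip_force: 45.5
```

```bash
python3 tq.py;python3 w.py
```

```text
t 14.8 Tz [0.275 0.279 0.28  0.32 ] mean [ 0.933 -4.312  0.289] F stand [ 9.7  3.5 -7.8] yaw -1.849 tcp stand [-7.1  1.8 49.1] gap 13.5 q6 -0.66
t 14.85 Tz [0.268] mean [ 0.904 -4.299  0.268] F stand [10.3  4.1 -8.2] yaw -1.849 tcp stand [-7.   1.8 49.1] gap 13.1 q6 -0.66
w lean,psi,rad,y [ 0.136  1.393 48.916  0.625] rms 0.7 909
wing rel TCP in tool mm [1.52825925 1.39701274 0.61767076]
```

apply_moves(targets=[[0, 0, 0.2, 0.08, -1], [0, 0, 0.2, 0.08, -1], [0, 0, 0, 0, -1]])

```text
time: 15.2
ee_pos: [0.5126, -0.0927, 0.1289]
orientation: [0.003, -0.456, 0.89, -0.001]
wrist_force: [10.1, 1.6, -6.7]
finger_gap: 0.013
grip_force: 45.6
```

```bash
python3 tq.py
```

```text
t 15.4 Tz [0.345 0.356 0.239 0.352] mean [ 0.921 -4.375  0.323] F stand [ 9.7  3.6 -6.7] yaw -2.009 tcp stand [-6.9  1.8 48.8] gap 13.5 q6 -0.82
```

apply_moves(targets=[[0, 0, 0.2, 0.08, -1], [0, 0, 0.2, 0.08, -1], [0, 0, 0, 0, -1]])

```text
time: 15.65
ee_pos: [0.5127, -0.0928, 0.1286]
orientation: [0.004, -0.384, 0.923, -0.001]
wrist_force: [10.8, 1.2, -5.6]
finger_gap: 0.013
grip_force: 45.7
```

```bash
python3 tq.py;python3 w.py
```

```text
t 15.85 Tz [0.344 0.372 0.388 0.318] mean [ 0.788 -4.421  0.355] F stand [10.4  3.6 -5.7] yaw -2.169 tcp stand [-6.7  1.8 48.6] gap 12.9 q6 -0.98
t 15.9 Tz [0.362] mean [ 0.803 -4.39   0.362] F stand [10.   3.5 -6.1] yaw -2.169 tcp stand [-6.7  1.8 48.6] gap 13.2 q6 -0.98
w lean,psi,rad,y [ 0.134  1.096 48.382  0.716] rms 0.82 937
wing rel TCP in tool mm [1.91781442 1.06802806 0.64079272]
```

apply_moves(targets=[[0, 0, 0.1, 0.06, -1], [0, 0, 0.1, 0.06, -1], [0, 0, 0, 0, -1]])

```text
time: 16.25
ee_pos: [0.5129, -0.0928, 0.1284]
orientation: [0.004, -0.328, 0.945, -0.001]
wrist_force: [10.8, 1.2, -6.5]
finger_gap: 0.0132
grip_force: 45.8
```

```bash
python3 -c "
from tq import tq
tq(6)";python3 w.py
```

```text
t 16.55 Tz [0.325 0.387 0.39  0.376 0.341 0.36 ] mean [ 0.533 -4.556  0.363] F stand [10.6  2.9 -6.6] yaw -2.289 tcp stand [-6.6  1.7 48.4] gap 13.1 q6 -1.1
t 16.6 Tz [0.344] mean [ 0.513 -4.563  0.344] F stand [10.8  3.3 -6.8] yaw -2.289 tcp stand [-6.6  1.7 48.4] gap 13.1 q6 -1.1
w lean,psi,rad,y [ 0.133  0.981 48.101  0.762] rms 0.7 927
wing rel TCP in tool mm [1.95830515 0.89251254 0.69143356]
```

apply_moves(targets=[[0, 0, 0.1, 0.06, -1], [0, 0, 0.1, 0.06, -1], [0, 0, 0, 0, -1]])

```text
time: 16.95
ee_pos: [0.5129, -0.0929, 0.1283]
orientation: [0.004, -0.271, 0.963, -0.001]
wrist_force: [11.5, 0.8, -6.5]
finger_gap: 0.013
grip_force: 45.8
```

```bash
python3 -c "
from tq import tq
tq(6)";python3 w.py
```

```text
t 17.25 Tz [0.368 0.349 0.438 0.389 0.413 0.383] mean [ 0.419 -4.684  0.39 ] F stand [10.8  2.8 -6.8] yaw -2.409 tcp stand [-6.5  1.7 48.2] gap 13.1 q6 -1.22
t 17.3 Tz [0.377] mean [ 0.444 -4.668  0.377] F stand [10.6  2.5 -7.1] yaw -2.409 tcp stand [-6.5  1.7 48.3] gap 13.1 q6 -1.22
w lean,psi,rad,y [ 0.131  0.875 47.93   0.843] rms 0.67 871
wing rel TCP in tool mm [1.97873155 0.74199037 0.72574224]
```

apply_moves(targets=[[0.4, 0.3, 0, 0, -1], [0.4, 0.3, 0, 0, -1], [0, 0, 0.1, 0.06, -1], [0, 0, 0.1, 0.06, -1], [0, 0, 0, 0, -1]])

```text
time: 17.82
ee_pos: [0.5122, -0.0932, 0.1284]
orientation: [0.004, -0.213, 0.977, -0.001]
wrist_force: [12.1, -1.9, -6.1]
finger_gap: 0.0134
grip_force: 45.8
```

```bash
python3 -c "
from tq import tq
tq(6)";python3 w.py
```

```text
t 18.12 Tz [0.413 0.307 0.351 0.329 0.36  0.327] mean [-0.85  -4.914  0.348] F stand [12.4  0.4 -5.7] yaw -2.529 tcp stand [-7.1  1.2 48.4] gap 13.3 q6 -1.34
t 18.17 Tz [0.323] mean [-0.885 -4.941  0.323] F stand [12.3 -0.2 -5.1] yaw -2.529 tcp stand [-7.1  1.2 48.4] gap 13.2 q6 -1.34
w lean,psi,rad,y [ 0.136  0.828 47.778  1.001] rms 0.76 842
wing rel TCP in tool mm [1.37104632 0.83349384 1.02539183]
```

apply_moves(targets=[[0, 0, 0, 0.04, -1], [0, 0, 0.1, 0.04, -1], [0, 0, 0, 0.04, -1]])

```text
time: 18.52
ee_pos: [0.5124, -0.0932, 0.1283]
orientation: [0.004, -0.155, 0.988, -0.001]
wrist_force: [12.5, -1.5, -7.2]
finger_gap: 0.0136
grip_force: 46.2
```

```bash
python3 -c "
from h import r
print(r.sense()['ft_torque'])
from tq import tq
tq(6)";python3 w.py
```

```text
[-0.72781611 -5.14736069  0.4286726 ]
t 18.82 Tz [0.394 0.403 0.387 0.382 0.383 0.407] mean [-0.785 -5.095  0.393] F stand [12.6 -0.2 -6.4] yaw -2.649 tcp stand [-7.   1.2 48.2] gap 13.2 q6 -1.46
t 18.87 Tz [0.433] mean [-0.816 -5.078  0.433] F stand [13.   0.7 -6.7] yaw -2.649 tcp stand [-7.   1.3 48.2] gap 13.1 q6 -1.46
w lean,psi,rad,y [ 0.135  0.727 47.619  1.092] rms 0.79 890
wing rel TCP in tool mm [1.44311795 0.67433073 1.05144676]
```

apply_moves(targets=[[0, 0, 0, 0, -0.4], [0, 0, 0, 0, -0.4], [0, 0, 0, 0, -0.4], [0, 0, 0, 0, -0.4]])

```text
time: 19.3
ee_pos: [0.5071, -0.0936, 0.1267]
orientation: [-0.001, -0.155, 0.988, 0.0]
wrist_force: [-0.6, 0.4, -0.6]
finger_gap: 0.0256
grip_force: 0.0
```

```bash
python3 -c "
from tq import tq
tq(4)"; python3 w.py;python3 - <<'E'
from wing import *
ci=camera_info('wrist');p,d=snapshot('wrist');cv2.imwrite('pics/w9.png',p[:,:,::-1])
P,c=maskpts('wrist','shaft',d,ci);fitshaft(P,np.array([.519,-.0957,.08]),-.187)
E
```

```text
t 19.5 Tz [-0.043 -0.033 -0.013 -0.013] mean [ 0.05  -0.173 -0.026] F stand [-0.  -0.1  0.4] yaw -2.651 tcp stand [-11.6   0.2  46.9] gap 26.0 q6 -1.46
t 19.55 Tz [-0.034] mean [ 0.053 -0.16  -0.034] F stand [0.2 0.2 0.1] yaw -2.651 tcp stand [-11.5   0.2  46.9] gap 26.5 q6 -1.46
w lean,psi,rad,y [ 0.136  0.708 47.626  0.276] rms 1.0 835
wing rel TCP in tool mm [-2.53809291 -1.26121278 -0.27653358]
axis x,z,lean,yawerr,pitch [-2.5629 -0.1714  0.1312 -0.011  -0.0037] rms 0.587 3501
```

View pics/w9.png

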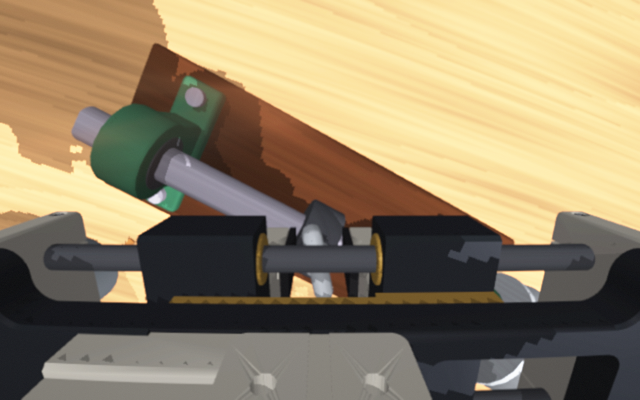

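apply_moves(targets=[[0, 0, 0, -0.1, -0.4], [0, 0, 0, -0.11, -0.4], [-2.2, -1.8, 0, 0, -0.4], [0, 0, 0, 0, -1], [0, 0, 0, 0, -1], [0, 0, 0, 0, -1], [0, 0, 0, 0, -1]], grip_force=50)

```text
time: 20.33
ee_pos: [0.511, -0.0941, 0.127]
orientation: [0.0, -0.257, 0.966, -0.0]
wrist_force: [2.1, -2.7, -1.5]
finger_gap: 0.0126
grip_force: 50.0
```

```bash
python3 -c "
from tq import tq
tq(4)";python3 w.py
```

```text
t 20.53 Tz [-0.07  -0.083  0.005 -0.052] mean [-1.165 -0.947 -0.05 ] F stand [ 2.9 -2.9 -1.8] yaw -2.441 tcp stand [-8.3  0.2 47. ] gap 12.3 q6 -1.25
t 20.58 Tz [-0.09] mean [-1.377 -1.088 -0.09 ] F stand [ 3.4 -3.3 -1.8] yaw -2.441 tcp stand [-8.2  0.2 47. ] gap 12.7 q6 -1.25
w lean,psi,rad,y [ 0.142  0.706 47.639  0.806] rms 0.68 826
wing rel TCP in tool mm [ 0.0695298   0.9099691  -0.14325809]
```

apply_moves(targets=[[0, 0, 0, 0.05, -1], [0, 0, 0, 0.05, -1], [0, 0, 0, 0.05, -1]])

```text
time: 20.93
ee_pos: [0.5109, -0.0938, 0.127]
orientation: [0.0, -0.184, 0.983, -0.0]
wrist_force: [2.9, -2.6, -2.6]
finger_gap: 0.0126
grip_force: 50.4
```

```bash
python3 -c "
from h import r
print(r.sense()['ft_torque'])
from tq import tq
tq(4)";python3 w.py
```

```text
[-0.79211472 -1.3136828   0.46302172]
t 21.13 Tz [0.414 0.388 0.379 0.364] mean [-1.034 -1.318  0.386] F stand [ 3.3 -2.2 -3.1] yaw -2.589 tcp stand [-8.3  0.5 47. ] gap 12.3 q6 -1.39
t 21.18 Tz [0.423] mean [-0.94  -1.452  0.423] F stand [ 3.6 -2.7 -2.2] yaw -2.589 tcp stand [-8.3  0.5 47. ] gap 12.4 q6 -1.39
w lean,psi,rad,y [ 0.139  0.651 47.569  0.699] rms 0.74 919
wing rel TCP in tool mm [ 0.20549317  0.52741768 -0.12335484]
```

apply_moves(targets=[[0, 0, 0, 0.03, -1], [0, 0, 0.1, 0.03, -1]])

```text
time: 21.45
ee_pos: [0.5109, -0.0937, 0.1269]
orientation: [0.0, -0.155, 0.988, 0.0]
wrist_force: [3.2, -0.7, -3.5]
finger_gap: 0.0126
grip_force: 50.4
```

```bash
python3 -c "
from h import r
print(r.sense()['ft_torque'])
from tq import tq
tq(4)";python3 w.py
```

```text
[-0.58093003 -1.44168534  0.44903209]
t 21.65 Tz [0.447 0.394 0.421 0.49 ] mean [-0.689 -1.437  0.438] F stand [ 3.4 -1.5 -3.3] yaw -2.649 tcp stand [-8.4  0.5 46.9] gap 12.7 q6 -1.46
t 21.7 Tz [0.385] mean [-0.545 -1.528  0.385] F stand [ 3.3 -1.9 -3.9] yaw -2.649 tcp stand [-8.4  0.5 46.9] gap 12.4 q6 -1.46
w lean,psi,rad,y [ 0.138  0.594 47.401  0.682] rms 0.97 906
wing rel TCP in tool mm [ 0.17300615  0.43733105 -0.05699803]
```

apply_moves(targets=[[0, 0, 0, 0.03, -1], [0, 0, 0.1, 0.03, -1]])

```text
time: 21.97
ee_pos: [0.5108, -0.0937, 0.1268]
orientation: [0.0, -0.125, 0.992, 0.0]
wrist_force: [3.1, -0.4, -2.1]
finger_gap: 0.0122
grip_force: 50.4
```

```bash
python3 -c "
from tq import tq
tq(8)";python3 w.py
```

```text
t 22.37 Tz [0.388 0.418 0.419 0.444 0.483 0.37  0.411 0.416] mean [-0.185 -1.49   0.419] F stand [ 3.3  0.  -3. ] yaw -2.71 tcp stand [-8.4  0.5 46.8] gap 12.8 q6 -1.52
t 22.42 Tz [0.455] mean [ 0.072 -1.505  0.455] F stand [ 3.6  0.8 -2.7] yaw -2.71 tcp stand [-8.4  0.4 46.8] gap 12.8 q6 -1.52
w lean,psi,rad,y [ 0.138  0.547 47.235  0.626] rms 0.69 880
wing rel TCP in tool mm [0.1872784  0.32938769 0.02938504]
```

apply_moves(targets=[[0, 0, 0, -0.08, -1], [0, 0, 0, -0.08, -1], [0, 0, 0, -0.08, -1]])

```text
time: 22.77
ee_pos: [0.5106, -0.0942, 0.1268]
orientation: [-0.0, -0.244, 0.97, -0.0]
wrist_force: [3.7, -2.8, -2.0]
finger_gap: 0.0126
grip_force: 50.1
```

```bash
python3 -c "
from tq import tq
tq(5)";python3 w.py
```

```text
t 23.02 Tz [-0.098 -0.075 -0.095 -0.076 -0.104] mean [-0.906 -1.268 -0.09 ] F stand [ 3.4 -2.  -1.2] yaw -2.474 tcp stand [-8.6  0.1 46.8] gap 12.6 q6 -1.28
t 23.07 Tz [-0.16] mean [-1.199 -1.182 -0.16 ] F stand [ 3.8 -2.9 -0.7] yaw -2.473 tcp stand [-8.5  0.1 46.8] gap 12.8 q6 -1.28
w lean,psi,rad,y [ 0.144  0.646 47.435  0.48 ] rms 0.68 941
wing rel TCP in tool mm [ 0.09693643  0.61060369 -0.09432484]
```

apply_moves(targets=[[0, 0, 0, -0.04, -1], [0, 0, 0, -0.04, -1]])

```text
time: 23.33
ee_pos: [0.5107, -0.0942, 0.1269]
orientation: [-0.0, -0.282, 0.959, -0.0]
wrist_force: [3.9, -4.7, -0.1]
finger_gap: 0.0126
grip_force: 50.1
```

```bash
python3 -c "
from tq import tq
tq(5)";python3 w.py
```

```text
t 23.58 Tz [-0.166 -0.243 -0.151 -0.149 -0.119] mean [-1.684 -1.09  -0.166] F stand [ 3.4 -3.7  0.5] yaw -2.392 tcp stand [-8.5  0.1 46.9] gap 12.4 q6 -1.2
t 23.63 Tz [-0.136] mean [-1.83  -1.037 -0.136] F stand [ 3.3 -4.6  0.4] yaw -2.392 tcp stand [-8.5  0.1 46.9] gap 12.3 q6 -1.2
w lean,psi,rad,y [ 0.143  0.718 47.636  0.548] rms 0.96 951
wing rel TCP in tool mm [-0.00561028  0.73485029 -0.24110093]
```

apply_moves(targets=[[0, 0, 0, 0.05, -1], [0, 0, 0, 0.05, -1], [0, 0, 0, 0.05, -1], [0, 0, 0, 0.05, -1]])

```text
time: 24.07
ee_pos: [0.5107, -0.0938, 0.1269]
orientation: [0.0, -0.183, 0.983, -0.0]
wrist_force: [2.5, -1.8, -0.3]
finger_gap: 0.013
grip_force: 50.3
```

```bash
python3 -c "
from tq import tq
tq(6)";python3 w.py
```

```text
t 24.37 Tz [0.377 0.338 0.343 0.319 0.413 0.396] mean [-0.918 -1.072  0.364] F stand [ 2.8 -2.1  0.3] yaw -2.589 tcp stand [-8.5  0.4 46.9] gap 12.8 q6 -1.4
t 24.42 Tz [0.308] mean [-0.792 -1.059  0.308] F stand [ 1.4 -2.1  1.2] yaw -2.59 tcp stand [-8.5  0.4 46.8] gap 12.5 q6 -1.4
w lean,psi,rad,y [ 0.145  0.64  47.517  0.616] rms 0.89 930
wing rel TCP in tool mm [ 0.37161643  0.55470818 -0.17606421]
```

apply_moves(targets=[[0, 0, 0, 0.03, -1], [0, 0, 0, 0, -1], [0, 0, 0, 0, -0.4], [0, 0, 0, 0, -0.4], [0, 0, 0, 0, 0], [0, 0, 0, 0, 0], [0, 0, 0, 0, 0]])

```text
time: 25.1
ee_pos: [0.5102, -0.0938, 0.1264]
orientation: [-0.001, -0.17, 0.986, 0.0]
wrist_force: [-0.4, -0.4, -0.1]
finger_gap: 0.0397
grip_force: 0.0
```

```bash
python3 w.py
```

```text
t 25.15 Tz [0.017] mean [ 0.055 -0.161  0.017] F stand [-0.7  0.5  0.2] yaw -2.621 tcp stand [-8.9  0.3 46.6] gap 41.7 q6 -1.43
w lean,psi,rad,y [ 0.142  0.614 47.451  0.367] rms 1.23 954
wing rel TCP in tool mm [ 0.123746    0.22695464 -0.32682464]
```

apply_moves(targets=[[0, 0, -15, 0, 0], [0, 0, -20, 0, 0], [0, 0, -20, 0, 0], [0, 0, -20, 0, 0], [0, 0, 0, 0, 0]])

```text
time: 25.67
ee_pos: [0.5127, -0.0939, 0.2058]
orientation: [0.003, -0.17, 0.985, -0.001]
wrist_force: [0.7, 0.2, -0.4]
finger_gap: 0.044
grip_force: 0.0
```

```bash
python3 w.py; python3 - <<'E'
from wing import *
ci=camera_info('wrist');p,d=snapshot('wrist')
P,c=maskpts('wrist','shaft',d,ci);fitshaft(P,np.array([.519,-.0957,.08]),-.187)
E
```

```text
t 25.72 Tz [0.013] mean [ 0.109 -0.175  0.013] F stand [ 0.6 -0.4 -0.8] yaw -2.621 tcp stand [ -7.4   0.7 123.9] gap 44.3 q6 -1.43
w lean,psi,rad,y [ 0.139  0.627 47.451  0.105] rms 1.61 779
wing rel TCP in tool mm [ 7.15310045e-02 -2.26211007e-01  7.45449804e+01]
axis x,z,lean,yawerr,pitch [-2.3342 -0.0597  0.1394 -0.0092 -0.0028] rms 0.611 2988
```

```bash
python3 -c "
from cell import r
print(r.job_done())"
```

```text
the job is handed in; nothing more can be done
None
```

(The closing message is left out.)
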